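Clamp a card pack in the screw press: touch plus a quarter turn

TASK

The paper band on the thick pack of white cards has just been glued and has to set under pressure. Push the pack back along its board until it sits square and flat against the press's rear fence, then turn the black knob clockwise until the steel platen just touches the cards and give it one further quarter turn, no more, because overtightening marks the cards. Leave the press clamped and the other things on the table where they are.

Things in the scene. Friction and masses are not known exactly. Their poses are not given: they have to be found in the camera images.
- press: small screw press, fixed on the table: wooden base 200 x 215 mm (x -115 to +85 mm, top at z = 20 mm), green bridge on two steel posts, knob on top. Origin on the table under it; its x axis points from the open front to the rear fence, y left, z up. Screw and knob axis vertical at x = 12, y = 0. Fence 116 mm wide, top at z = 65 mm, front face at x = 55 mm
- card_pack: thick pack of white cards with a slate-blue paper band, loose, flat on the pressing board, 99 (own x) x 130 (own y, front to back of the press) x 30 mm. Origin: centre of its underside. Starts 15 to 30 mm short of the fence, up to 0.08 rad askew. Pushed home, its origin is 65 mm in front of the fence face and 72 mm of its length is in front of the bridge: push it on its front end
- board: brown pressing board under the pack, fixed on the press, 155 mm (front to back) x 118 x 12 mm, partly let into the base; its top, on which the pack slides, is 25 to 29 mm above the table. Origin: centre of its underside, 12 mm below its top
- fence_face (a point): middle of the rear fence's front face, 40 mm above the table (halfway up the pack)
- bridge_top (a point): middle of the bridge's top, on the screw axis, 127 mm above the table. The bridge is 28 mm deep (38 mm at its round boss) and its underside 99 mm above the table; its posts are 16 mm thick, 80 mm to either side of the screw, 138 mm high
- knob_mid (a point): centre of the knob: a black ribbed cylinder 42 mm across and 34 mm high with a white line on top, 22 mm clear above the bridge at the start, 11 mm or more when clamped. It sinks 12 mm for each clockwise turn. Turns with about 0.10 N m of friction, up to about 0.2 N m once clamping; it stays where it is left
- knob (a joint): turn of the knob in rad, growing clockwise as seen from above (tightening); 6.28 rad lower the screw and platen by 12 mm. It starts between 0 and 0.5
- platen_face (a point): centre of the platen's underside; the platen is a steel plate 80 x 98 x 12 mm under the screw, 1.5 to 6.5 mm above the pack at the start
- platen (a joint): how far the platen has been pushed up against the disc springs between it and the screw, in m: 0 while it hangs free, growing from the moment it touches the pack by nearly 1.9 mm per rad of further turning, about 2.7 mm for a quarter turn (8 N/mm, 7 N when it first lifts)
- glue_stick: standing glue stick, 27 mm thick, 96 mm high, white with an orange cap; bystander; origin at the centre of its underside
- washi_roll: teal roll of paper tape lying flat, 54 mm across, 15 mm high; bystander; origin at the centre of its underside
- ink_tin: round pale tin, 62 mm across, 20 mm high; bystander; origin at the centre of its underside
- eraser: teal and white eraser, 19 x 44 x 11 mm; bystander; origin at the centre of its underside
Things that resemble listed ones, but are neither listed nor needed, are in the scene too. Of the things shaped like the card_pack, the white one is meant.

How it is judged (in metres and radians):
On the way, in this order (a step that is already met when the one before it is completed fails the run):
1. the pack sits square against the rear fence (x of card_pack in the frame of fence_face above -0.069 m and angle between the y axis of card_pack and the x axis of press, either way round below 0.05 rad), for 0.2 s.
2. the platen has been turned onto the pack (value of joint platen above 0.0003 m), for 0.1 s.
At the end, for the whole second after the job is handed in: The pack lies flat against the rear fence (gap under 4 mm, square within 0.05 rad, within 18 mm of the middle), and the knob stands a quarter turn past first touch, give or take a tenth of a turn: the platen is pushed up 1.5 to 3.9 mm on its springs (2.7 mm at a quarter turn). Everything at rest (all of step 1 and value of joint platen between 0.0015 and 0.0039 m and y of card_pack in the frame of fence_face between -0.018 and 0.018 m and angle between card_pack's own z axis and vertical below 0.05 rad and linear speed of card_pack below 0.01 m/s).
It fails at once if the press is overtightened, well over a third of a turn past touch (value of joint platen above 0.0048 m).
It fails at once if a bystander is moved or knocked over (distance of any of glue_stick, washi_roll, ink_tin, eraser from where it was at the start of the episode above 0.03 m or angle between glue_stick's own z axis and vertical above 0.5 rad).
It also fails if it takes over 72 s, if anything falls off the work surface, if the arm or the gripper's body presses on something with over 40 N, if the wrist force passes 120 N, or if a joint passes its speed limit or range.

ROBOT

A 6-joint arm with a two-finger parallel gripper is mounted at the origin on a cart in front of the work surface, level with it; the furniture and walls round the work are solid. World frame = base frame: x ahead of the robot, y to its left, z up, the work surface at z = 0. Lengths are in mm, angles in rad, forces in N, time in s.
With the tool pointing down it reaches from about 275 to 1000 mm from the base axis. Payload 8.4 kg.
Tool frame: the origin (TCP) lies between the finger pads; the fingertips stand 22 mm ahead of it and the grasp point (between the pads) lies 3 mm ahead of it; z points along the fingers, y is the line along which they close (so a half turn about z gives the same grasp; the last joint's range is limited). The gripper opens to 85 mm and grips with 20 to 120 N. Pads are 22 mm wide; open, the fingers measure 114 mm over their backs; the gripper's body (76 mm by 85 mm) begins 54 mm behind the grasp point. The pads swing forward as they close: fully open they stand 13 mm farther back than shut.
Start: joints at [1.129, 0.353, 1.633, -0, 1.155, -0.002], TCP at [266.098, 565.526, 253.281] pointing down, gripper open.
Joint ranges: [-2.63, 2.63], [-0.92, 2.1], [0.06, 2.66], [-1.3, 4.44], [0, 2.69], [-3.02, 3.02]. Speed limits (rad/s): [2.22, 2.22, 2.79, 3.14, 3.14, 3.14].

INTERFACE

Orientations are given as [roll, pitch, yaw] about the fixed x, y, z axes, in that order (R = Rz(yaw) Ry(pitch) Rx(roll)).
In Python, from rig import r, grab_frame gives the robot as it stands.
- The arm moves only by the shell command python3 -m inch 'ROWS' [FORCE]. ROWS is JSON, a list of rows, each a list of 7 numbers: the turn, a rotation vector about the tool's x, y, z as a fraction of full scale, then the shift along the tool's x, y, z as a fraction of full scale, then the closure, from 0 (fully open) to 1 (shut). In form: [[rx, ry, rz, dx, dy, dz, fingers], ...]. A call has 1 to 8 rows; each row shifts and turns the commanded pose from where the row before left it, along the tool's axes as they then stand; what a row does not reach is not made up. Full scale, the value 1, is 2.5 cm for a shift and pi rad for a turn. A row lasts 1/12 s, in which the tool goes at most 41.7 mm and 7.16 degrees, less where a joint would pass 70% of its speed; a pose out of reach is approached as far as the arm can. A call with a number of a shift or a turn outside -1 to 1 is refused whole. A call with a gripper value outside its range is refused whole. The fingers move at their own pace and stop on an object; FORCE is the grip in N (left out, the last holds). Time passes only in rows, so rows that do not move let the fingers close. It gives the time, the measured TCP pose, the force, the opening and the grip force at its end, in the units of the state.
- r.sense(): the state, without advancing time (a new reading comes with each control period).
- grab_frame(name): name is "scene" or "top" or "wrist"; returns a dict with "pixels" (384x512x3 uint8, red, green, blue), "z_map" (384x512 float32, mm along the optical axis (not along the pixel's ray), 0 where there is no reading), "vertical_fov" (degrees; the focal length in pixels is half the picture's height over the tangent of half this angle, whatever the lens; pixels are square), "cx", "cy" (the principal point, pixels), "dist" ([k1, k2, p1, p2, k3] as OpenCV has them; the pictures are not rectified), "cam_to_world" (4x4, takes a point from camera to world coordinates). Camera axes: x right, y down, z forward; pixel columns grow to the right and rows downward; lengths in mm; the calibration is good to about 2 mm. A picture is of the moment at which its call begins.
- r.sign_off(): hands the job in; it is judged then, once.
The state is a dict: "clock": time; "qpos": joint angles; "qvel": joint speeds; "joint_efforts": joint torques, N m; "eef_pos": TCP position; "tcp_rot": TCP orientation; "contact_force": force on the tool from outside, world axes, zero at the start; "wrist_torque": the same for the moment, N m; "opening": opening from 0.0 (shut) to 1.0 (fully open); "grasp_force": force on a finger pad.
Only numpy, scipy, OpenCV 4.12 (cv2) and the standard library are available. Lean on these libraries where they do the work, as an engineer would, in place of code of your own. Each camera call takes 0.05 s, during which the arm holds its last target. There are 200 camera calls.

## Working session

There is one attempt and no reset: what is moved stays moved. The work goes in short steps, Python scripts to look and compute and a shell command to move; the robot and the scene stay as the last step left them, time stands still between calls to the robot, and variables do not carry over. Pictures are saved under pics/ and viewed, at most 10 in all, crops included, and the job is handed in when it is done.

```bash
ls; mkdir -p pics
cat > h.py <<'E'
import numpy as np, cv2
from rig import r, grab_frame
def cam(f):
    H=f["pixels"].shape[0]; F=H/2/np.tan(np.radians(f["vertical_fov"])/2)
    return np.array([[F,0,f["cx"]],[0,F,f["cy"]],[0,0,1]]), np.array(f["dist"],float)
def cloud(f):
    K,d=cam(f); h,w=f["z_map"].shape
    uv=np.stack(np.meshgrid(np.arange(w),np.arange(h)),-1).reshape(-1,1,2).astype(float)
    n=cv2.undistortPoints(uv,K,d).reshape(h,w,2)
    P=np.dstack([n,np.ones((h,w))])*f["z_map"][...,None]
    T=np.array(f["cam_to_world"]); Q=P@T[:3,:3].T+T[:3,3]
    Q[f["z_map"]<=0]=np.nan
    return Q
def save(f,n): cv2.imwrite(f"pics/{n}.png",f["pixels"][...,::-1])
E
python3 - <<'E'
from h import *
import pickle
fs={}
for n in("scene","top","wrist"):
    f=grab_frame(n); fs[n]=f; save(f,n)
    print(n,np.round(f["cam_to_world"],2).tolist(),f["vertical_fov"],f["dist"],(f["z_map"]>0).mean())
pickle.dump(fs,open("fs.pkl","wb"))
cv2.imwrite("pics/both.png",cv2.resize(np.vstack([fs["scene"]["pixels"],fs["top"]["pixels"]])[...,::-1],None,fx=.78,fy=.78))
print(r.sense())
E
```

```text
pics
scene [[0.66, -0.39, 0.64, -352.75], [-0.75, -0.32, 0.57, -707.35], [-0.02, -0.86, -0.51, 800.01], [0.0, 0.0, 0.0, 1.0]] 44.84160974771794 [-0.10039168  0.          0.          0.          0.        ] 0.8750101725260416
top [[-0.03, -1.0, 0.05, 474.47], [-1.0, 0.03, 0.02, 52.7], [-0.02, -0.05, -1.0, 1273.47], [0.0, 0.0, 0.0, 1.0]] 46.22255084066976 [0.00857149 0.         0.         0.         0.        ] 0.9960225423177084
wrist [[0.43, 0.86, 0.29, 190.65], [0.9, -0.4, -0.14, 601.17], [-0.0, 0.33, -0.95, 372.62], [0.0, 0.0, 0.0, 1.0]] 70.75185454811836 [0.00436052 0.         0.         0.         0.        ] 0.9961751302083334
{'clock': 0.15, 'qpos': array([ 1.12859735e+00,  3.53533885e-01,  1.63395977e+00, -1.84029793e-05,
        1.15517394e+00, -2.36394213e-03]), 'qvel': array([ 0.00014086, -0.00217632, -0.00223265, -0.00141971, -0.00101257,
        0.00117178]), 'joint_efforts': array([-9.91501111e-04, -6.05645370e+01, -3.42336094e+01, -2.31236791e-04,
        6.34382770e-03,  2.37809439e-05]), 'eef_pos': array([265.96112322, 565.22056066, 252.70762904]), 'tcp_rot': array([-3.14051767e+00,  1.42870910e-05,  2.70176507e+00]), 'contact_force': array([-0.46279514, -0.55668538,  0.16215467]), 'wrist_torque': array([-0.02139975, -0.02559715, -0.00492565]), 'grasp_force': 0.0, 'opening': 0.9966408442599725}
```

View pics/both.png

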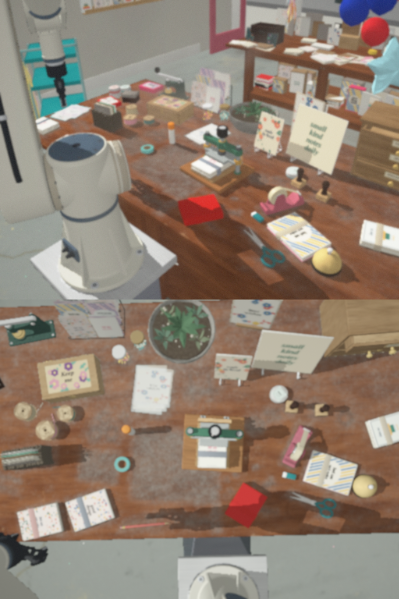

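The scene and top views show the press at about top px (273,180), open front toward the robot. The red block at about (315,264) is the similarly shaped decoy. The white pack on the press's board at about (272,200) fits the description, and I'll confirm it in an enlarged crop.

Run:
```python
from h import *
import pickle
fs=pickle.load(open("fs.pkl","rb"))
t=fs["top"]["pixels"][110:290,220:350][...,::-1]; s=fs["scene"]["pixels"][140:260,210:350][...,::-1]
a=cv2.resize(t,None,fx=3,fy=3,interpolation=cv2.INTER_CUBIC); b=cv2.resize(s,None,fx=2.9,fy=2.9,interpolation=cv2.INTER_CUBIC)
o=np.zeros((540,800,3),np.uint8); o[:,:390]=a; o[:b.shape[0],392:392+b.shape[1]]=b[:, :408]
cv2.imwrite("pics/crop1.png",o)
Q=cloud(fs["top"])
for u,v in [(273,165),(273,170),(273,200),(272,188),(250,165),(295,165),(272,150),(315,264),(160,165),(157,210)]: print(u,v,np.round(Q[v,u],1))
```

```text
273 165 [592.4  22.1 185.8]
273 170 [580.5  22.4 183.6]
273 200 [511.4  21.2  58.7]
272 188 [544.   22.9  56.3]
250 165 [601.2  79.4 121.1]
295 165 [608.2 -43.7  23.9]
272 150 [652.7  19.   19.9]
315 264 [334.2 -88.9  32.9]
160 165 [610.2 316.2 100.5]
157 210 [493.9 349.    2. ]
```

View pics/crop1.png

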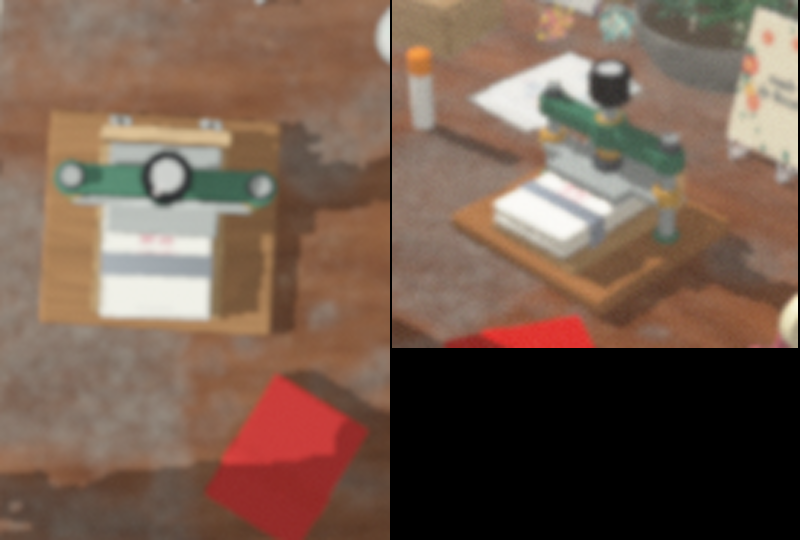

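The crop confirms it: the white pack with the slate band on the press is the card_pack, and the red block with no band is the decoy. Next I'll fit the press and pack poses from the two depth views.

```bash
cat > fit.py <<'E'
from h import *
import pickle
fs=pickle.load(open("fs.pkl","rb"))
for n in("top","scene"):
    f=fs[n];Q=cloud(f).reshape(-1,3);C=f["pixels"].reshape(-1,3).astype(int)
    m=(Q[:,0]>420)&(Q[:,0]<720)&(Q[:,1]>-110)&(Q[:,1]<150)
    Q=Q[m];C=C[m]
    k=Q[(Q[:,2]>172)]; print(n,"knobtop",len(k),np.median(k,0).round(1),((k.min(0)+k.max(0))/2).round(1))
    b=Q[(abs(Q[:,2]-20)<4)&(C[:,0]-C[:,2]>30)]
    if len(b)>9:
        print(" base",cv2.minAreaRect(b[:,:2].astype(np.float32)))
    w=Q[(Q[:,2]>48)&(Q[:,2]<64)&(C.min(1)>150)&(Q[:,0]<560)]
    print(" pack",len(w),cv2.minAreaRect(w[:,:2].astype(np.float32)),np.median(w[:,2]))
    g=Q[(C[:,1]-C[:,0]>15)&(Q[:,2]>112)&(Q[:,2]<133)]
    print(" bridge",len(g),g.mean(0).round(1),np.median(g[:,2]), "slope", np.polyfit(g[:,1],g[:,0],1))
E
python3 fit.py
```

```text
top knobtop 238 [585.5  17.7 183.6] [586.8  18.4 181.3]
 base ((559.847900390625, 20.149681091308594), (214.6488494873047, 199.9972686767578), 85.16321563720703)
 pack 969 ((513.1165771484375, 26.336816787719727), (97.430419921875, 84.11775207519531), 85.18111419677734) 57.84302855610599
 bridge 452 [583.6  19.4 123.5] 123.52226872763504 slope [8.57530918e-02 5.81965692e+02]
scene knobtop 125 [575.5  16.2 181.3] [580.8  18.7 178.8]
 base ((555.63525390625, 20.668197631835938), (218.44158935546875, 203.5909423828125), 85.11184692382812)
 pack 608 ((511.998046875, 27.321353912353516), (101.94469451904297, 94.62279510498047), 88.43923950195312) 55.987846027393516
 bridge 300 [573.2  10.3 119.7] 120.33460785726749 slope [8.21955231e-02 5.72367606e+02]
```

Press origin is about (574.8, 18.9) with yaw -0.084. Base size and knob position agree with the text. The pack front is at press x of about -104, roughly 28 mm short of the fence. I'll turn the tool so the camera faces away from the press, then travel to a point in front of the pack.

```bash
python3 -m inch '[[0,0,-0.038,0,0,0,0.3],[0,0,-0.038,0,0,0,0.3],[0,0,-0.0375,0,0,0,0.3],[0,0,0,-0.2,-0.5,0,0.3],[0,0,0,-0.38,-0.98,0,0.3],[0,0,0,-0.38,-0.98,0,0.3],[0,0,0,-0.38,-0.98,0,0.3],[0,0,0,-0.38,-0.98,0,0.3]]' 20; python3 -m inch '[[0,0,0,-0.38,-0.98,0,0.3],[0,0,0,-0.38,-0.98,0,0.3],[0,0,0,-0.38,-0.98,0,0.3],[0,0,0,-0.38,-0.98,0,0.3],[0,0,0,-0.38,-0.98,0,0.3],[0,0,0,-0.38,-0.98,0,0.3],[0,0,0,-0.38,-0.98,0,0.3],[0,0,0,-0.38,-0.98,0,0.3]]'; python3 -m inch '[[0,0,0,-0.38,-0.98,0,0.3],[0,0,0,-0.38,-0.98,0,0.3],[0,0,0,-0.38,-0.98,0,0.3],[0,0,0,-0.38,-0.98,0,0.3],[0,0,0,-0.38,-0.98,0,0.3],[0,0,0,-0.38,-0.98,0,0.3],[0,0,0,-0.38,-0.98,0,0.3],[0,0,0,0,0,0,0.3]]'
```

```text
clock: 0.82
eef_pos: [299.8, 449.7, 252.9]
tcp_rot: [-3.141, -0.0, 3.055]
contact_force: [-0.6, 0.1, 0.5]
opening: 0.702
grasp_force: 0.0
clock: 1.48
eef_pos: [358.9, 248.2, 253.1]
tcp_rot: [-3.141, -0.0, 3.055]
contact_force: [0.2, 0.5, 0.4]
opening: 0.697
grasp_force: 0.0
clock: 2.15
eef_pos: [411.4, 70.1, 253.2]
tcp_rot: [-3.14, 0.0, 3.052]
contact_force: [0.5, 0.4, -0.2]
opening: 0.696
grasp_force: 0.0
```

```bash
python3 -m inch '[[0,0,0,0,-0.8,-0.5,0.3],[0,0,0,0,-0.7,0,0.3],[0,0,0,0,0,0,0.3]]'
cat > w.py <<'E'
from h import *
import sys
th=-0.084; O=np.array([574.8,18.9,0]); R=np.array([[np.cos(th),-np.sin(th),0],[np.sin(th),np.cos(th),0],[0,0,1]])
def press(Q): return (Q-O)@R
if __name__=="__main__":
    f=grab_frame("wrist"); save(f,sys.argv[1]); np.save("Q.npy",press(cloud(f))); np.save("C.npy",f["pixels"])
    print(r.sense()["eef_pos"],press(r.sense()["eef_pos"]))
E
python3 w.py w1
```

```text
clock: 2.4
eef_pos: [407.4, 34.5, 266.0]
tcp_rot: [-3.141, 0.0, 3.054]
contact_force: [-0.5, 0.3, -0.7]
opening: 0.699
grasp_force: 0.0
[407.45937594  35.51781538 265.75835285] [-168.1448489     2.51913452  265.75835285]
```

View pics/w1.png

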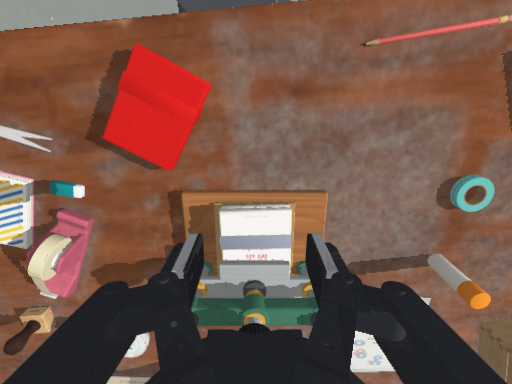

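The wrist view shows the white pack at px (220–292, 205–260), with its front end up and toward the robot. The grey platen front is at (220–290, 262–280) and the bridge is below it. I'll measure pack pose, board height and platen gap here.

```bash
cat > pk.py <<'E'
import numpy as np, cv2
Q=np.load("Q.npy");C=np.load("C.npy").astype(int)
m=(C.min(2)>120)&(Q[...,2]>50)&(Q[...,2]<66)&(Q[...,0]>-130)&(Q[...,0]<-20)&(abs(Q[...,1])<62)
p=Q[m]; print("pack top n",len(p),"z",np.median(p[:,2]).round(2),p[:,2].std().round(2))
# plane fit over the pack
A=np.c_[p[:,:2],np.ones(len(p))]; c=np.linalg.lstsq(A,p[:,2],rcond=None)[0]; print("plane",c.round(4))
fx=[];
for y in np.arange(-38,44,4):
    s=p[abs(p[:,1]-y)<3]; fx.append((y,s[:,0].min()))
fx=np.array(fx); k=np.polyfit(fx[:,0],fx[:,1],1); print("front x@0, skew",k[1].round(1),k[0].round(4))
sd=[(x,p[abs(p[:,0]-x)<3][:,1].min(),p[abs(p[:,0]-x)<3][:,1].max()) for x in np.arange(-95,-45,6)]
sd=np.array(sd); print("sides",sd.mean(0).round(1),"slopes",np.polyfit(sd[:,0],sd[:,1],1)[0].round(3),np.polyfit(sd[:,0],sd[:,2],1)[0].round(3))
for lo,hi in((22,32),(66,95)):
    q=Q[(Q[...,2]>lo)&(Q[...,2]<hi)&(Q[...,0]>-125)&(Q[...,0]<0)&(abs(Q[...,1])<55)]
    if len(q): print(lo,hi,len(q),np.percentile(q,[5,50,95],axis=0).round(1).tolist())
E
python3 pk.py
```

```text
pack top n 3634 z 56.67 1.04
plane [1.15000e-02 3.00000e-04 5.73763e+01]
front x@0, skew -104.7 -0.0235
sides [-71.  -45.9  51. ] slopes -0.025 0.047
22 32 347 [[-104.0, -54.6, 24.3], [-96.9, -50.1, 26.4], [-13.5, 49.3, 31.2]]
66 95 1653 [[-30.8, -44.9, 68.6], [-16.1, 0.2, 71.9], [-1.3, 45.5, 78.5]]
```

Gap is about 2.8 mm (platen top 71.9, pack top about 57). The pack front is at press x ≈ -105, y offset 2.5, skew about 0.03. All are consistent with the text. I'll descend in front of the pack, then push.

```bash
python3 -m inch '[[0,0,0,0,0,0.6,0.3],[0,0,0,0,0,1,0.3],[0,0,0,0,0,1,0.3],[0,0,0,0,0,1,0.3],[0,0,0,0,0,1,0.3],[0,0,0,0,0,1,0.3],[0,0,0,0,0,1,0.3],[0,0,0,0,0,1,0.3]]'; python3 -m inch '[[0,0,0,0,0,0.8,0.3],[0,0,0,-0.5,0,0.2,0.3],[0,0,0,-0.5,0,0,0.3],[0,0,0,0,0,0,0.3]]'; python3 w.py w2
```

```text
clock: 3.12
eef_pos: [407.6, 37.2, 74.6]
tcp_rot: [3.141, -0.0, 3.057]
contact_force: [0.7, 1.1, -1.3]
opening: 0.703
grasp_force: 0.0
clock: 3.45
eef_pos: [436.3, 34.9, 51.1]
tcp_rot: [3.141, 0.003, 3.057]
contact_force: [0.6, 0.2, 0.8]
opening: 0.7
grasp_force: 0.0
[434.98144879  34.80704047  51.2525883 ] [-140.66018193    4.12000208   51.2525883 ]
```

View pics/w2.png

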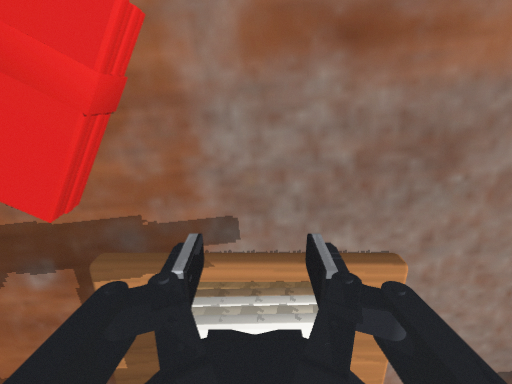

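The pack front end is centred between the fingertips, at px (190–318, 285–335). The fingertips are above the board. Pushing forward now, slowly at the end.

```bash
python3 -m inch '[[0,0,0,-0.4,-0.06,0,0.3],[0,0,0,-0.3,0,0,0.3],[0,0,0,-0.15,0,0,0.3],[0,0,0,-0.15,0,0,0.3],[0,0,0,-0.15,0,0,0.3],[0,0,0,-0.15,0,0,0.3],[0,0,0,-0.15,0,0,0.3],[0,0,0,-0.15,0,0,0.3]]'; python3 -m inch '[[0,0,0,-0.15,0,0,0.3],[0,0,0,-0.12,0,0,0.3],[0,0,0,-0.12,0,0,0.3],[0,0,0,0,0,0,0.3]]';  python3 -c "
from w import *
s=r.sense();print(press(s['eef_pos']),R.T@s['contact_force'])"
```

```text
clock: 4.17
eef_pos: [472.7, 29.4, 50.7]
tcp_rot: [-3.141, -0.001, 3.058]
contact_force: [-2.8, 0.7, 1.8]
opening: 0.697
grasp_force: 0.9
clock: 4.5
eef_pos: [483.4, 28.6, 50.8]
tcp_rot: [3.142, 0.001, 3.058]
contact_force: [-0.5, -0.4, -0.3]
opening: 0.704
grasp_force: 0.0
[-91.92267875   2.03880778  50.83552982] [-0.45252879 -0.39484558 -0.31676162]
```

```bash
for i in 1 2 3; do python3 -m inch '[[0,0,0,-0.06,0,0,0.3],[0,0,0,-0.06,0,0,0.3],[0,0,0,0,0,0,0.3]]'|egrep 'eef|contact'; done;  python3 -c "
from w import *
s=r.sense();print(press(s['eef_pos']),R.T@s['contact_force'])"
```

```text
eef_pos: [485.7, 28.4, 50.8]
contact_force: [0.1, -0.3, 0.2]
eef_pos: [488.3, 28.2, 50.7]
contact_force: [-2.0, -0.2, 0.7]
eef_pos: [488.3, 28.0, 50.3]
contact_force: [-10.5, 2.5, 7.9]
[-86.93924394   1.82863242  50.28770445] [-10.66016235   1.57578541   7.86839618]
```

```bash
python3 -m inch '[[0,0,0,-0.04,0,0,0.3],[0,0,0,0,0,0,0.3],[0,0,0,0,0,0,0.3]]'|egrep 'eef|contact'; python3 -m inch '[[0,0,0,0.4,0,0,0.3],[0,0,0,1,0,0,0.3],[0,0,0,1,0,-0.5,0.3],[0,0,0,0.8,0,-1,0.3],[0,0,0,0,0,-1,0.3],[0,0,0,0,0,-1,0.3],[0,0,0,0,0,-1,0.3],[0,0,0,0,0,-1,0.3]]';  python3 -m inch '[[0,0,0,0,0,-1,0.3],[0,0,0,0,0,-1,0.3],[0,0,0,0,0,-1,0.3],[0,0,0,0,0,-0.5,0.3],[0,0,0,0,0,0,0.3],[0,0,0,0,0,0,0.3]]'|egrep 'clock|eef'; sed -i 's/np.arange(-38,44,4)/np.arange(-38,44,4)/' pk.py; python3 w.py w3; python3 pk.py
```

```text
eef_pos: [488.4, 28.0, 50.1]
contact_force: [-12.7, 3.2, 8.7]
clock: 6.17
eef_pos: [412.9, 34.5, 189.8]
tcp_rot: [3.141, 0.002, 3.059]
contact_force: [1.8, -0.1, -0.2]
opening: 0.699
grasp_force: 0.0
clock: 6.67
eef_pos: [413.2, 34.5, 276.2]
[412.52560083  34.45376758 275.2589718 ] [-163.0072122     1.88390108  275.2589718 ]
pack top n 2072 z 56.63 1.08
plane [2.58000e-02 1.80000e-03 5.79066e+01]
front x@0, skew -75.4 0.0017Traceback (most recent call last):
  File "pk.py", line 11, in <module>
    sd=[(x,p[abs(p[:,0]-x)<3][:,1].min(),p[abs(p[:,0]-x)<3][:,1].max()) for x in np.arange(-95,-45,6)]
           ~~~~~~~~~~~~~~~~~~~~~~~~~~~^^
    return umr_minimum(a, axis, None, out, keepdims, initial, where)
ValueError: zero-size array to reduction operation minimum which has no identity
```

View pics/w3.png

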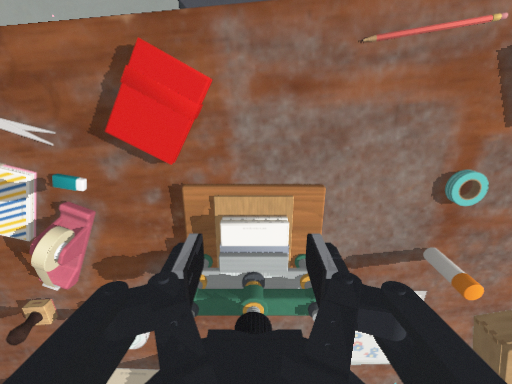

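The pack is home: front edge at press x = -75.4 (target -75), skew 0.002, and other things undisturbed. Now I'll get refined platen gap and knob centre from the wrist and top depth.

```bash
cat > gap.py <<'E'
from w import *
from scipy.optimize import least_squares
for n in("wrist","top","scene"):
    f=[grab_frame(n) for _ in range(3)]
    C=f[0]["pixels"].astype(int)
    Q=np.nanmedian([press(cloud(g)) for g in f],0)
    x,y,z=Q[...,0],Q[...,1],Q[...,2]
    pk=(x>-68)&(x<-33)&(abs(y)<40)&(z>50)&(z<63)
    pl=(x>-26)&(x<-9)&(abs(y)<40)&(z>63)&(z<85)
    kb=(z>178)&(z<195)&(abs(x-12)<32)&(abs(y)<30)
    print(n,"pack",pk.sum(),np.median(z[pk]).round(2),"near",np.median(z[pk&(x>-48)]).round(2),"platen",pl.sum(),np.median(z[pl]).round(2),"near",np.median(z[pl&(x<-16)]).round(2))
    print("   knob",kb.sum(),np.median(z[kb]).round(1), np.percentile(Q[kb],[2,98],axis=0).round(1).tolist() if kb.sum() else "")
E
python3 gap.py
```

```text
wrist pack 1233 56.71 near 56.79 platen 583 71.98 near 72.0
   knob 0 nan 
top pack 381 57.84 near 57.78 platen 192 73.29 near 73.14
   knob 235 183.9 [[-7.4, -18.7, 179.7], [30.0, 18.5, 186.6]]
scene pack 186 56.43 near 56.51 platen 88 71.42 near 71.38
   knob 93 182.1 [[-12.1, -18.5, 178.6], [25.7, 20.4, 183.8]]
  return _methods._mean(a, axis=axis, dtype=dtype,
  ret = ret.dtype.type(ret / rcount)
gap.py:6: RuntimeWarning: All-NaN slice encountered
  Q=np.nanmedian([press(cloud(g)) for g in f],0)
```

Gap is about 3.2 mm in all three views. That means about 1.68 rad to touch, and about 3.25 rad in all. Knob centre is at press (12, 0) with its top at z ≈ 183. Moving above the knob with the fingers open.

```bash
python3 -m inch '[[0,0,0,-0.5,-0.08,0,0],[0,0,0,-1,0,0,0],[0,0,0,-1,0,0,0],[0,0,0,-1,0,0,0],[0,0,0,-1,0,0,0],[0,0,0,-1,0,0,0],[0,0,0,-1,0,0,0],[0,0,0,-0.5,0,0,0]]'; python3 -m inch '[[0,0,0,0,0,0,0],[0,0,0,0,0,0.2,0]]';python3 w.py w4
```

```text
clock: 7.83
eef_pos: [590.4, 17.4, 275.4]
tcp_rot: [-3.142, 0.002, 3.058]
contact_force: [-1.4, -0.2, -0.2]
opening: 0.999
grasp_force: 0.0
clock: 8.0
eef_pos: [587.9, 17.7, 270.8]
tcp_rot: [3.142, 0.001, 3.058]
contact_force: [-0.7, 0.8, 0.6]
opening: 1.001
grasp_force: 0.0
[586.40348766  17.82986268 269.29115264] [ 1.16523605e+01 -9.28169632e-02  2.69291153e+02]
```

View pics/w4.png

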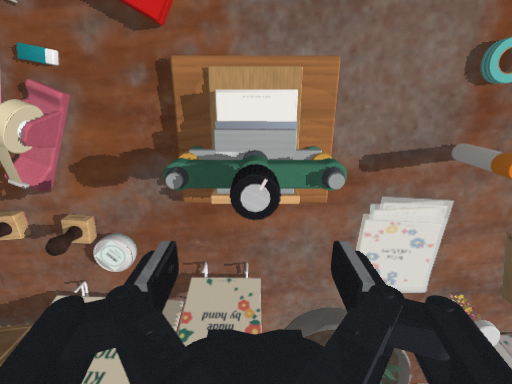

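The wrist camera now sees the knob at px (255,193), between the fingers laterally, with the pointer toward (266,181). I'll check its centre from this second view before descending.

Run:
```python
import numpy as np,cv2
Q=np.load("Q.npy");C=np.load("C.npy").astype(int)
k=(Q[...,2]>174)&(Q[...,2]<200)&(abs(Q[...,0]-12)<35)&(abs(Q[...,1])<35)
q=Q[k];print(len(q),np.median(q[:,2]),cv2.minEnclosingCircle(q[:,:2].astype(np.float32)),np.percentile(q,[2,98],axis=0).round(1))
```

```text
1957 182.59902683091667 ((10.832408905029297, 0.4218374788761139), 21.737163543701172) [[ -9.2 -18.4 176.3]
 [ 28.5  19.4 184.2]]
```

The centre agrees within 1 mm and the top is at 182.6. I'll descend to TCP z ≈ 168 and close on the knob.

```bash
python3 -m inch '[[0,0,0,0,0,0.5,0],[0,0,0,0,0,1,0],[0,0,0,0,0,1,0],[0,0,0,0,0,0.8,0],[0,0,0,0,0,0.6,0],[0,0,0,0,0,0.2,0],[0,0,0,0,0,0,0],[0,0,0,0,0,0,0]]'; python3 -c "
from w import *
s=r.sense();print(press(s['eef_pos']),s['qpos'].round(3))"; python3 -m inch '[[0,0,0,0,0,0,0.3],[0,0,0,0,0,0,0.45],[0,0,0,0,0,0,0.6],[0,0,0,0,0,0,0.7],[0,0,0,0,0,0,0.7],[0,0,0,0,0,0,0.7]]' 40;  python3 -c "
from w import *
s=r.sense();print(press(s['eef_pos']),s['wrist_torque'])"
```

```text
clock: 8.72
eef_pos: [586.7, 18.0, 168.5]
tcp_rot: [3.142, 0.0, 3.058]
contact_force: [1.0, 0.8, -0.1]
opening: 1.0
grasp_force: 0.0
[1.19737646e+01 1.24661472e-01 1.68541198e+02] [ 0.028  0.388  1.792 -0.     0.962 -1.46 ]
clock: 9.22
eef_pos: [587.4, 18.2, 169.2]
tcp_rot: [3.141, 0.001, 3.058]
contact_force: [-0.8, 0.5, 6.3]
opening: 0.48
grasp_force: 39.8
[ 12.60261318   0.33455141 169.22125292] [ 0.23710181  0.27202273 -0.01603008]
```

Gripped: 41 mm opening, 40 N. Turning clockwise (positive about the downward tool z), sinking with the screw.

```bash
cat > st.py <<'E'
from w import *
s=r.sense();print("t",s["clock"],"pos",press(s['eef_pos']).round(1),"q6",s['qpos'][5].round(3),"yawturn",((3.058-s['tcp_rot'][2])%(2*np.pi)).round(3),"F",s['contact_force'].round(1),"T",s['wrist_torque'].round(3),"grip",round(s["grasp_force"],1))
E
python3 -m inch '[[0,0,0.0375,0,0,0.009,0.7],[0,0,0.0375,0,0,0.009,0.7],[0,0,0.0375,0,0,0.009,0.7],[0,0,0.0375,0,0,0.009,0.7]]' >/dev/null; python3 st.py; python3 -m inch '[[0,0,0.0375,0,0,0.009,0.7],[0,0,0.0375,0,0,0.009,0.7],[0,0,0.0375,0,0,0.009,0.7],[0,0,0.0375,0,0,0.009,0.7]]' >/dev/null; python3 st.py
```

```text
t 9.55 pos [ 12.3  -0.7 168.3] q6 -0.983 yawturn 0.476 F [-3.6 -5.4  7.5] T [-0.76   0.556  0.065] grip 40.0
t 9.8833 pos [ 11.7  -1.5 167.3] q6 -0.511 yawturn 0.947 F [-6.4 -8.8 10.6] T [-1.304  0.956  0.064] grip 40.3
```

```bash
python3 gap.py 2>/dev/null | grep pack; python3 st.py
```

```text
wrist pack 3748 56.71 near 56.8 platen 1860 70.15 near 70.14
top pack 370 57.97 near 58.01 platen 148 71.24 near 71.26
scene pack 189 56.44 near 56.66 platen 86 69.9 near 69.77
t 10.3333 pos [ 11.7  -1.5 167.4] q6 -0.517 yawturn 0.942 F [-5.6 -8.5  9.7] T [-1.228  0.886 -0.127] grip 40.2
```

The platen dropped 1.8 mm in all views, matching 0.945 rad, so there is no slip. About 1.35 mm is left, so touch should come near 1.65 rad. The side force fits the knob axis lying 1.8 mm along tool +x. I'll relieve that and turn about the true axis.

```bash
python3 -m inch '[[0,0,0.0375,-0.017,-0.036,0.009,0.7],[0,0,0.0375,-0.017,-0.036,0.009,0.7],[0,0,0.0375,0,-0.008,0.009,0.7],[0,0,0.0375,0,-0.008,0.009,0.7]]' >/dev/null; python3 st.py; python3 -m inch '[[0,0,0.0375,0,-0.008,0.009,0.7],[0,0,0.0375,0,-0.008,0.009,0.7]]' >/dev/null; python3 st.py;  python3 -m inch '[[0,0,0.0375,0,-0.008,0.009,0.7],[0,0,0.0375,0,-0.008,0.009,0.7]]' >/dev/null; python3 st.py; python3 gap.py 2>/dev/null | grep pack; python3 st.py
```

```text
t 10.6667 pos [ 10.5  -2.1 166.5] q6 -0.043 yawturn 1.419 F [-4.1 -1.2  8.8] T [-0.19   0.653  0.088] grip 39.9
t 10.8333 pos [ 10.   -2.1 166. ] q6 0.193 yawturn 1.655 F [-5.3 -0.7  8.8] T [-0.222  0.731  0.071] grip 39.9
t 11.0 pos [  9.4  -2.  165.6] q6 0.429 yawturn 1.89 F [-6.  -0.4  9.8] T [-0.146  0.865  0.104] grip 39.9
wrist pack 2592 56.73 near 56.81 platen 756 68.36 near 68.35
top pack 321 57.89 near 58.11 platen 123 69.65 near 69.43
scene pack 193 56.6 near 56.69 platen 87 67.95 near 67.98
t 11.45 pos [  9.4  -2.  165.6] q6 0.423 yawturn 1.885 F [-6.3 -1.   9.7] T [-0.165  0.841 -0.117] grip 40.1
```

The platen has dropped 3.6 mm, still following the screw, so the height estimate is biased by about 0.5 mm. I'll go in small steps and see where it stops dropping.

```bash
for i in 1 2; do python3 -m inch '[[0,0,0.0375,-0.005,-0.008,0.009,0.7],[0,0,0.0375,-0.005,-0.008,0.009,0.7]]' >/dev/null; python3 st.py; python3 gap.py 2>/dev/null | grep pack; python3 st.py; done
```

```text
t 11.6167 pos [  8.9  -1.8 165.1] q6 0.663 yawturn 2.125 F [-5.3  0.8 10. ] T [0.193 0.873 0.117] grip 40.2
wrist pack 1924 56.73 near 56.81 platen 330 68.28 near 68.28
top pack 350 57.73 near 57.75 platen 104 69.34 near 69.22
scene pack 188 56.36 near 56.77 platen 79 67.88 near 67.97
t 12.0667 pos [  8.9  -1.8 165.2] q6 0.658 yawturn 2.12 F [-6.3  0.3 11. ] T [ 0.022  0.821 -0.116] grip 40.2
t 12.2333 pos [  8.4  -1.5 164.7] q6 0.899 yawturn 2.361 F [-6.5  2.6 11.1] T [0.433 0.809 0.171] grip 40.1
wrist pack 1327 56.75 near 56.82 platen 46 68.5 near 68.5
top pack 369 58.06 near 58.0 platen 122 69.44 near 69.48
scene pack 192 56.57 near 56.66 platen 85 67.59 near 67.77
t 12.6833 pos [  8.4  -1.5 164.7] q6 0.894 yawturn 2.356 F [-5.3  2.9  9.7] T [ 0.279  0.845 -0.121] grip 40.2
```

The platen stopped between 1.885 and 2.12 rad while torque rose (0.10 to 0.17), so touch was at about 1.93 rad. The target is therefore about 3.50 rad, leaving 1.13 rad: 10 rows of 0.036.

```bash
python3 -m inch '[[0,0,0.036,-0.005,-0.008,0.009,0.7],[0,0,0.036,-0.005,-0.008,0.009,0.7],[0,0,0.036,-0.005,-0.008,0.009,0.7],[0,0,0.036,0,-0.008,0.009,0.7],[0,0,0.036,0,-0.008,0.009,0.7]]' >/dev/null; python3 st.py; python3 -m inch '[[0,0,0.036,0,-0.008,0.009,0.7],[0,0,0.036,0,-0.008,0.009,0.7],[0,0,0.036,0,-0.008,0.009,0.7],[0,0,0.036,0,-0.008,0.009,0.7],[0,0,0.036,0,-0.008,0.009,0.7]]' >/dev/null; python3 st.py; python3 -m inch '[[0,0,0,0,0,0,0.7]]' >/dev/null;python3 st.py
```

```text
t 13.1 pos [  7.8  -0.3 163.6] q6 1.466 yawturn 2.927 F [-5.5  6.3  9.8] T [0.792 0.747 0.18 ] grip 40.1
t 13.5167 pos [  7.8   1.  162.5] q6 2.033 yawturn 3.492 F [-5.1  7.5  9.7] T [1.085 0.804 0.191] grip 40.1
t 13.6 pos [  7.8   1.1 162.6] q6 2.035 yawturn 3.494 F [-4.6  6.6  9.9] T [ 1.003  0.784 -0.128] grip 40.2
```

Turned 3.49 rad with smooth torque of about 0.19 N m. I'll release, rise straight up, and turn the camera back to read the pointer.

```bash
python3 -m inch '[[0,0,0,0,0,0,0.4],[0,0,0,0,0,0,0.2],[0,0,0,0,0,0,0],[0,0,0,0,0,0,0],[0,0,0,0,0,0,0],[0,0,0,0,0,-0.3,0],[0,0,0,0,0,-0.7,0],[0,0,0,0,0,-1,0]]'; python3 -m inch '[[0,0,0,0,0,-1,0],[0,0,0,0,0,-1,0],[0,0,0,0,0,-0.6,0],[0,0,0,0,0,0,0],[0,0,0,0,0,0,0]]'; python3 w.py w5; python3 gap.py 2>/dev/null; cd pics
python3 - <<'E'
import cv2,numpy as np
cv2.imwrite("cmp.png",np.hstack([cv2.imread("w4.png")[:,56:456],cv2.imread("w5.png")[:,56:456]]))
E
```

```text
clock: 14.27
eef_pos: [581.7, 17.9, 210.7]
tcp_rot: [3.14, 0.003, -0.429]
contact_force: [0.7, -0.7, -1.2]
opening: 0.999
grasp_force: 0.0
clock: 14.68
eef_pos: [583.4, 18.0, 277.6]
tcp_rot: [-3.141, -0.002, -0.429]
contact_force: [0.0, 0.3, -0.7]
opening: 1.001
grasp_force: 0.0
[582.67934037  17.97290157 276.33009619] [ 7.92934312e+00 -2.62743033e-01  2.76330096e+02]
wrist pack 712 56.76 near 56.89 platen 77 68.35 near 68.35
   knob 3 178.1 [[11.0, -7.4, 178.0], [14.4, 6.2, 178.2]]
top pack 381 57.98 near 58.18 platen 188 69.41 near 69.23
   knob 0 nan 
scene pack 191 56.28 near 56.52 platen 83 68.07 near 68.09
   knob 1 178.4 [[1.7, 0.6, 178.4], [1.7, 0.6, 178.4]]
```

View pics/cmp.png

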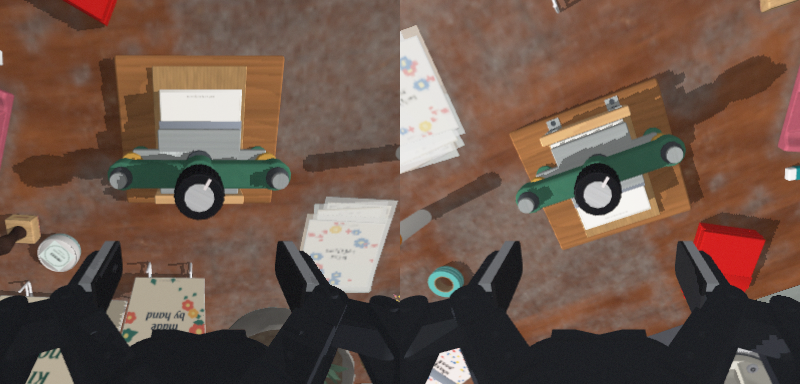

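In both frames the pointer sits at the same angle relative to the tool (px about (208,183) and (605,183)). The knob therefore turned the full 3.49 rad without slip. The platen rests on the pack and the bystanders look in place. I'll do a last numeric check of knob drop and pack pose from the top view.

Run:
```python
from w import *
Q=np.load("Q.npy"); k=(Q[...,2]>165)&(Q[...,2]<182)&(np.hypot(Q[...,0]-11,Q[...,1])<18); print("knob top now",np.median(Q[k][:,2]).round(2),"expected",round(182.6-3.49/6.283*12,2))
f=grab_frame("top");q=press(cloud(f)).reshape(-1,3);C=f["pixels"].reshape(-1,3)
m=(q[:,2]>50)&(q[:,2]<63)&(q[:,0]<-33)&(q[:,0]>-120)&(abs(q[:,1])<60)&(C.min(1)>90)
print("pack",cv2.minAreaRect(q[m][:,:2].astype(np.float32)),np.percentile(q[m],[1,99],axis=0).round(1).tolist())
```

```text
knob top now 176.25 expected 175.93
pack ((-53.662357330322266, -4.057231903076172), (86.87471008300781, 41.07798767089844), 89.8541259765625) [[-73.6, -46.3, 52.7], [-33.7, 38.6, 62.5]]
```

```bash
python3 -c "
from rig import r
print(r.sign_off())"
```

```text
the job is handed in; nothing more can be done
None
```

The pack sits square against the rear fence and the knob was turned about 1.56 rad (a quarter turn) past first touch, by camera and torque estimate; the press is left clamped and I saw nothing else moved, but the hand-in returned no verdict.

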